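Stock the tea crock and close everything up

ROBOT

A 6-joint arm with a two-finger parallel gripper is mounted at the origin on the work surface. World frame = base frame: x ahead of the robot, y to its left, z up, the work surface at z = 0. Lengths are in m, angles in rad, forces in N, time in s.
With the tool pointing down it reaches from about 0.375 to 0.9 m from the base axis. Payload 3.1 kg.
Tool frame: the origin (TCP) lies between the finger pads; the fingertips stand 19 mm ahead of it and the grasp point (between the pads) is the TCP; z points along the fingers, y is the line along which they close (so a half turn about z gives the same grasp; the last joint's range is limited). The gripper opens to 87 mm and grips with 3 to 60 N. Pads are 19 mm wide; open, the fingers measure 117 mm over their backs; the gripper's body (75 mm by 190 mm) begins 51 mm behind the grasp point.
Start: joints at [-1.425, 0.527, 1.433, -0, 1.181, -0.178], TCP at [0.199, -0.592, 0.242] pointing down, gripper open.
Joint ranges: [-3.08, 3.08], [-0.75, 2.2], [0.22, 2.44], [-1.43, 4.57], [0, 2.65], [-2.85, 2.85]. Speed limits (rad/s): [2.79, 2.79, 3.14, 3.14, 3.14, 3.14].

INTERFACE

Orientations are given as a unit quaternion [x, y, z, w].
In Python, from rig import telemetry, viewer, hand_in gives the robot as it stands. The module is installed in compiled form; this text tells all that it offers.
- The arm moves only by the shell command python3 -m creep 'ROWS' [FORCE]. ROWS is JSON, a list of rows, each an object with "translation": the shift along the tool's x, y, z in mm, a list of three; "roll": the turn about the tool's z in degrees; "gripper": the finger opening in mm, from 0 to 87. In form: [{"translation": [tx, ty, tz], "roll": roll, "gripper": gripper}, ...]. A call has 1 to 5 rows; each row is the pose to reach, as a shift and turn from the pose commanded when the call began, along the tool's axes at that moment; what a row does not reach only later rows make up. A row lasts 1/12 s, in which the tool goes at most 41.7 mm and 7.16 degrees, less where a joint would pass 70% of its speed; a pose out of reach is approached as far as the arm can. A call with a gripper value outside its range is refused whole. The fingers move at their own pace and stop on an object; FORCE is the grip in N (left out, the last holds). Time passes only in rows, so rows that repeat a pose let the fingers close. It gives the time, the measured TCP pose, the force, the opening and the grip force at its end, in the units of the state.
- telemetry.get_obs(): the state, without advancing time (a new reading comes with each control period).
- viewer.camera(name): name is "scene" or "top" or "wrist"; returns the picture (420x560x3 uint8, blue, green, red); there is no depth.
- viewer.camera_info(name): a dict with "intrinsics" (3x3 intrinsics, pixels), "rvec" (rotation vector, rad) and "tvec" (3), from world to camera coordinates, as OpenCV has them; the wrist camera has in their place "hand_eye" (4x4, takes a point from camera to tool coordinates, whose origin is the TCP and whose axes are the flange's). Camera axes: x right, y down, z forward; pixel columns grow to the right and rows downward; lengths in m; the calibration is good to about 2 mm. A picture is of the moment at which its call begins: read the wrist's pose just before it. camera_info takes no time and is no camera call.
- hand_in(): hands the job in; it is judged then, once.
Trained networks look in the newest picture that a camera, given by its name, has taken for a name from the list of things; names that differ only in an ending like _2 or _b are one class to them, and where a whole thing is asked for, a point or a joint stands for the part that bears it (a point fixed in the world has none). Each returns a list of dicts, best first, with "p" (0 to 1); they miss things now and then, are a little off and sometimes report something else, mostly with a low value. They report only what shows in the picture. A call takes as long as a camera call.
- viewer.recognise(camera, thing): "bbox" ([left, top, width, height] in pixels, round what is visible of it).
The state is a dict: "time": time; "q": joint angles; "joint_velocities": joint speeds; "joint_torque": joint torques, N m; "position": TCP position; "tool_rot": TCP orientation; "ft_force": force on the tool from outside, world axes, zero at the start; "moment": the same for the moment, N m; "grip_width": finger opening in m; "grip_force": force on a finger pad.
Only numpy, scipy, OpenCV 4.12 (cv2) and the standard library are available. Lean on these libraries where they do the work, as an engineer would, in place of code of your own. Each camera call takes 0.05 s, during which the arm holds its last target. There are 200 camera calls.

TASK

Take the round tin out of the open drawer and stand it in the open white crock, then lay the crock's wooden lid on, let go of it, and press it firmly down until its rubber seal is fully home. Last, push the drawer shut, leaving the square tin in it, and do not shove the mug, the jug or the spoon about.

Things in the scene. Friction and masses are not known exactly. Their poses are not given: they have to be found in the camera images.
- chest: low white chest 240 x 300 x 105 mm (x, y, z), one drawer, fixed; origin at the centre of its underside; its front is its -x, the way the drawer opens. Drawer: inner floor 22 mm, side rims 83 mm, front panel top 92 mm above the counter, 258 mm wide inside; the part that sticks out is open from above. Front edge of the chest top at x = -105 mm
- chest_drawer0 (a joint): how far the drawer is pulled out, m: 0 shut, up to 0.165; slides along the chest's x, light friction (about 1 N)
- chest_drawer0_handle (a point): middle of the drawer's steel bar handle, which is 120 mm long along the chest's y, 35 mm in front of the drawer's 15 mm thick front panel, 67 mm above the counter; moves with the drawer; axes as the chest
- round_tin: round aluminium tin 47 mm in diameter, 60 mm tall, 0.12 kg, standing in the drawer on the left or the right side; origin at the centre of its underside, z up its axis
- square_tin: square aluminium tin 48 x 48 mm, 55 mm tall, 0.14 kg, standing on the drawer's other side; stays in the drawer; origin at the centre of its underside
- crock: open white ceramic crock, fixed, 144 mm outside diameter, rim 88 mm above the counter, 124 mm inside diameter, inner floor 8 mm above the counter; origin at the centre of its underside
- crock_mouth (a point): centre of the crock's mouth in the plane of its ceramic rim, 88 mm above the counter
- seal (a joint): black rubber sealing ring on the crock's rim: how far it is pressed in, m. At 0 it stands 7 mm proud of the rim (top 95 mm above the counter); 0.007 is fully in. It yields only to about 8 N or more (10 to 20 N on the knob does it), the lid's own weight (2 N) does not move it, and it stays where it is pressed to
- lid: round wooden lid, 0.2 kg, diameter 144 mm, 50 mm tall: plug 114 mm wide from 0 to 12 mm, flange 12 to 20 mm, then a round knob whose 28 mm wide grip part is 31 to 50 mm above the origin. Origin at the centre of the plug underside, z up. Starts knob up on the counter. Laid on the raised seal its origin is 83 mm above the counter, fully home 76 mm
- mug: white mug with a handle, 80 mm in diameter, 90 mm tall; bystander; origin under its centre
- jug: tall white jug, 84 mm in diameter, 170 mm tall; bystander; origin under its centre
- spoon: wooden-handled spoon, 170 mm long, lying on the counter; bystander; origin under its middle

How it is judged:
By the outcome, as a careful person would: the job done as asked, in the order asked, and still so for the second after the job is handed in, with the robot touching nothing.
It also fails if it takes over 67 s, if anything falls off the work surface, if the arm or the gripper's body presses on something with over 40 N, if the wrist force passes 120 N, or if a joint passes its speed limit or range.

## Working session

There is one attempt and no reset: what is moved stays moved. The work goes in short steps, Python scripts to look and compute and a shell command to move; the robot and the scene stay as the last step left them, time stands still between calls to the robot, and variables do not carry over. Pictures are saved under pics/ and viewed, at most 13 in all, crops included, and the job is handed in when it is done.

```bash
mkdir -p pics; cat > h.py <<'E'
import numpy as np, cv2
from scipy.spatial.transform import Rotation as R
from rig import telemetry, viewer
def cam(n):
    i=viewer.camera_info(n); K=np.array(i["intrinsics"],float)
    if "rvec" in i:
        Rm=cv2.Rodrigues(np.array(i["rvec"],float))[0]; t=np.array(i["tvec"],float).ravel()
        return K,Rm,t
    o=telemetry.get_obs(); H=np.array(i["hand_eye"]); T=np.eye(4)
    T[:3,:3]=R.from_quat(o["tool_rot"]).as_matrix(); T[:3,3]=o["position"]
    M=np.linalg.inv(T@H); return K,M[:3,:3],M[:3,3]
def ray(n,u,v,z,c=None):
    K,Rm,t=c or cam(n); d=Rm.T@np.linalg.inv(K)@np.array([u,v,1.]); o=-Rm.T@t
    return o+d*(z-o[2])/d[2]
def proj(n,p,c=None):
    K,Rm,t=c or cam(n); q=K@(Rm@np.array(p,float)+t); return q[:2]/q[2]
def totool(p):
    o=telemetry.get_obs(); return 1000*R.from_quat(o["tool_rot"]).inv().apply(np.array(p)-o["position"])
E
python3 - <<'E'
from h import *
for n in("top","scene"):
    im=viewer.camera(n); cv2.imwrite(f"pics/{n}1.png",im)
    for th in "chest chest_drawer0_handle round_tin square_tin crock lid mug jug spoon".split():
        r=viewer.recognise(n,th)
        print(n,th,[(np.round(x["bbox"]).tolist(),round(x["p"],2)) for x in r[:2]])
    K,Rm,t=cam(n);print(-Rm.T@t)
o=telemetry.get_obs();print(R.from_quat(o["tool_rot"]).as_matrix().round(2),o["position"],o["time"])
E
```

```text
top chest [([65.0, 62.0, 166.0, 208.0], 0.9)]
top chest_drawer0_handle [([66.0, 164.0, 149.0, 106.0], 0.8), ([268.0, 96.0, 40.0, 62.0], 0.35)]
top round_tin [([159.0, 202.0, 26.0, 19.0], 0.77)]
top square_tin [([106.0, 195.0, 30.0, 25.0], 0.73)]
top crock [([393.0, 220.0, 76.0, 70.0], 0.58)]
top lid [([298.0, 201.0, 62.0, 64.0], 0.74)]
top mug [([402.0, 166.0, 46.0, 53.0], 0.81)]
top jug [([267.0, 95.0, 40.0, 63.0], 0.78)]
top spoon [([292.0, 282.0, 39.0, 73.0], 0.92)]
[ 0.45213711 -0.01766131  1.15946778]
scene chest [([274.0, 70.0, 211.0, 168.0], 0.77)]
scene chest_drawer0_handle [([274.0, 68.0, 111.0, 117.0], 0.84), ([205.0, 226.0, 70.0, 63.0], 0.69)]
scene round_tin [([317.0, 126.0, 19.0, 31.0], 0.86)]
scene square_tin [([336.0, 97.0, 25.0, 32.0], 0.7)]
scene crock [([107.0, 289.0, 92.0, 92.0], 0.72)]
scene lid [([206.0, 225.0, 68.0, 64.0], 0.63)]
scene mug [([200.0, 330.0, 50.0, 65.0], 0.67), ([106.0, 287.0, 95.0, 90.0], 0.56)]
scene jug [([330.0, 209.0, 64.0, 72.0], 0.94)]
scene spoon [([152.0, 187.0, 45.0, 56.0], 0.57)]
[ 0.80871482 -0.46561192  0.8410229 ]
[[ 0.95  0.32  0.  ]
 [ 0.32 -0.95 -0.  ]
 [-0.    0.   -1.  ]] [ 0.19888338 -0.59251784  0.24158888] 1.0
```

View pics/top1.png

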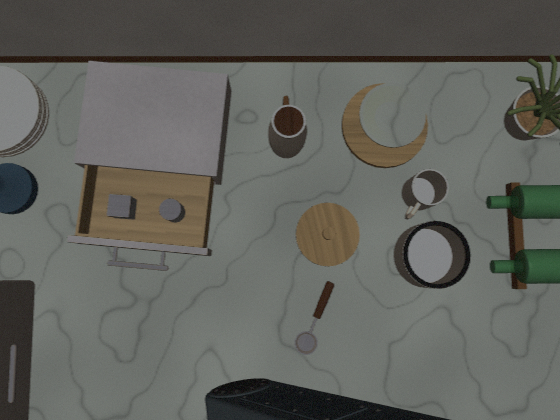

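View pics/scene1.png

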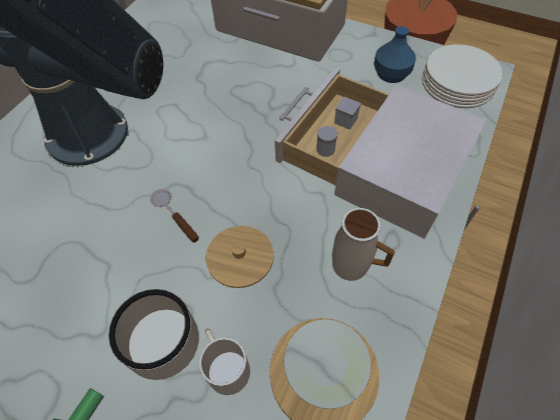

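The top view shows the round tin at about (171,210), the square tin at (120,205), the lid at (327,234), the crock at (435,254), the mug at (428,189), the jug at (288,122) and the spoon at (315,318). The scene view agrees. Next I'll refine these with both cameras.

```bash
python3 - <<'E'
from h import *
c={n:cam(n) for n in("top","scene")}
I={n:cv2.imread(f"pics/{n}1.png") for n in c}
def r(n,u,v,z): return ray(n,u,v,z,c[n])[:2].round(4)
# lid flange (wood) and crock seal (black) outlines, mapped to their height planes then circle-fit
def circ(n,m,z):
    k,_=cv2.findContours(m.astype(np.uint8),cv2.RETR_EXTERNAL,cv2.CHAIN_APPROX_NONE)
    k=max(k,key=cv2.contourArea)[:,0,:]; k=cv2.convexHull(k)[:,0,:]
    P=np.array([ray(n,u,v,z,c[n])[:2] for u,v in k])
    (x,y),rad=cv2.minEnclosingCircle((P*1000).astype(np.float32)); return round(x,1),round(y,1),round(rad,1)
for n,bl,bc in(("top",(290,195,80,80),(385,212,95,90)),("scene",(198,215,84,80),(98,280,100,105))):
    hsv=cv2.cvtColor(I[n],cv2.COLOR_BGR2HSV)
    def win(b,m):
        o=np.zeros(m.shape,bool); x,y,w,h=b; o[y:y+h,x:x+w]=m[y:y+h,x:x+w]; return o
    print(n,"lid",circ(n,win(bl,hsv[...,1]>75),.02),"crock seal",circ(n,win(bc,hsv[...,2]<55),.095))
print("knob top",r("top",327,235,.05),r("scene",239,251,.05))
# tins: match top discs
print("tin",r("top",171,209,.082),r("scene",327,132,.082))
print("sq",r("top",119,205,.077),r("scene",348,104,.077))
print("panel top corners",r("top",69,239,.092),r("top",210,252,.092))
print("handle ends",r("top",109,264,.067),r("top",167,268,.067), r("scene",282,118,.067),r("scene",310,91,.067))
print("chest top front edge",r("top",77,163,.105),r("top",217,176,.105))
print("mug",r("top",429,188,.09),"jug",r("top",289,122,.17),"spoon",r("top",315,318,0.01))
for n,b in(("top",(60,150,160,125)),("scene",(270,60,120,120))):
    x,y,w,h=b; cv2.imwrite(f"pics/{n}c.png",cv2.convertScaleAbs(cv2.resize(I[n][y:y+h,x:x+w],None,fx=4.5,fy=4.5,interpolation=2),alpha=1.5))
E
```

```text
top lid (534.0, -141.1, 71.4) crock seal (480.6, -353.1, 79.4)
scene lid (536.6, -143.8, 72.1) crock seal (488.0, -363.9, 70.5)
knob top [ 0.5294 -0.1371] [ 0.5417 -0.1473]
tin [0.5857 0.1974] [0.5863 0.2007]
sq [0.5959 0.309 ] [0.5954 0.3119]
panel top corners [0.5233 0.4061] [0.4933 0.1129]
handle ends [0.471  0.3297] [0.4613 0.2069] [0.4649 0.209 ] [0.488  0.3242]
chest top front edge [0.6817 0.3905] [0.6519 0.0976]
mug [ 0.6253 -0.3536] jug [ 0.7482 -0.0528] spoon [ 0.3478 -0.1108]
```

View pics/topc.png

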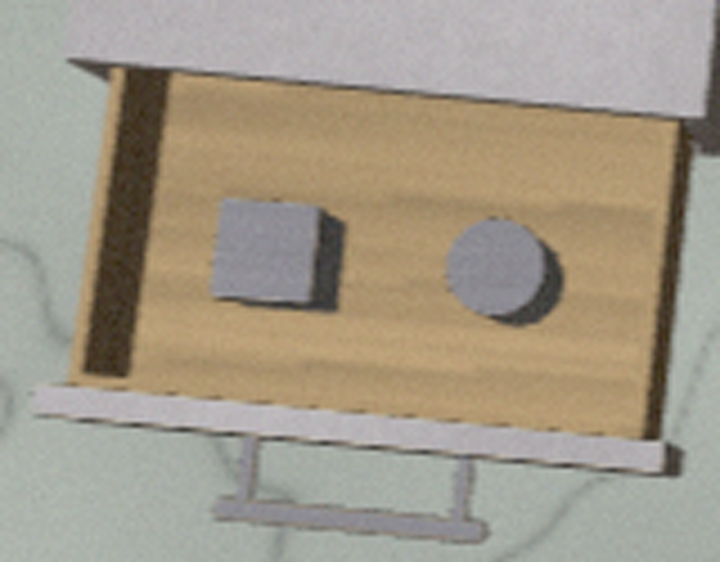

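```bash
python3 -c "
from h import *
print(totool([.586,.199,.2]))"
for i in 1; do python3 -m creep '[{"translation":[25,-25,0],"roll":0,"gripper":87},{"translation":[50,-50,0],"roll":0,"gripper":87},{"translation":[75,-75,0],"roll":0,"gripper":87},{"translation":[100,-100,0],"roll":0,"gripper":87},{"translation":[125,-125,0],"roll":0,"gripper":87}]' 20; done
python3 -m creep '[{"translation":[25,-25,0],"roll":0,"gripper":87},{"translation":[50,-50,0],"roll":0,"gripper":87},{"translation":[75,-75,0],"roll":0,"gripper":87},{"translation":[100,-100,0],"roll":0,"gripper":87},{"translation":[125,-125,0],"roll":0,"gripper":87}]'
python3 -c "
from h import *
print(totool([.586,.199,.2]))"
```

```text
[ 618.83682786 -627.22128392   41.51916266]
time: 1.42
position: [0.278, -0.4328, 0.2416]
tool_rot: [0.987, 0.161, 0.0, 0.0]
ft_force: [1.5, -0.3, -0.4]
grip_width: 0.087
grip_force: 0.0
time: 1.83
position: [0.3569, -0.2745, 0.2418]
tool_rot: [0.987, 0.161, 0.0, 0.0]
ft_force: [0.2, 0.4, -0.3]
grip_width: 0.0871
grip_force: 0.0
[ 367.68122952 -376.20935947   41.67774869]
```

```bash
python3 -m creep '[{"translation":[25,-25,0],"roll":0,"gripper":87},{"translation":[50,-50,0],"roll":0,"gripper":87},{"translation":[75,-75,0],"roll":0,"gripper":87},{"translation":[100,-100,0],"roll":0,"gripper":87},{"translation":[125,-125,0],"roll":0,"gripper":87}]'
python3 -m creep '[{"translation":[25,-25,0],"roll":0,"gripper":87},{"translation":[50,-50,0],"roll":0,"gripper":87},{"translation":[75,-75,0],"roll":0,"gripper":87},{"translation":[100,-100,0],"roll":0,"gripper":87},{"translation":[120,-125,0],"roll":0,"gripper":87}]'
python3 -m creep '[{"translation":[25,-25,0],"roll":6,"gripper":87},{"translation":[50,-50,0],"roll":12,"gripper":87},{"translation":[75,-75,0],"roll":18,"gripper":87},{"translation":[95,-100,0],"roll":24.5,"gripper":87},{"translation":[95,-115,0],"roll":24.5,"gripper":87}]'
python3 - <<'E'
from h import *
c=cam("wrist"); im=viewer.camera("wrist"); cv2.imwrite("pics/w1.png",im)
r=viewer.recognise("wrist","round_tin"); print(r[:2]); print(proj("wrist",[.586,.199,.082],c))
print(totool([.586,.199,.07]), telemetry.get_obs()["q"])
b=r[0]["bbox"]; print(ray("wrist",b[0]+b[2]/2,b[1]+b[3]/2,.07,c))
E
```

```text
time: 2.25
position: [0.4357, -0.1161, 0.2419]
tool_rot: [0.987, 0.161, 0.0, 0.0]
ft_force: [-0.0, -0.1, 0.9]
grip_width: 0.0872
grip_force: 0.0
time: 2.67
position: [0.5105, 0.0409, 0.2419]
tool_rot: [0.987, 0.161, 0.001, 0.0]
ft_force: [0.4, -0.2, -0.6]
grip_width: 0.087
grip_force: 0.0
time: 3.08
position: [0.5658, 0.1818, 0.2418]
tool_rot: [0.999, -0.053, 0.002, -0.001]
ft_force: [0.1, -0.9, 0.4]
grip_width: 0.0873
grip_force: 0.0
[{'bbox': [237.0, 146.6, 49.7, 55.6], 'p': 0.93}]
[261.30223409 176.83529476]
[ 22.20480275 -20.38230617 171.27802307] [1.21885822e-01 4.81153665e-01 1.52188187e+00 6.45423958e-04
 1.13920790e+00 1.79199479e+00]
[0.58598949 0.1992254  0.07      ]
```

View pics/w1.png

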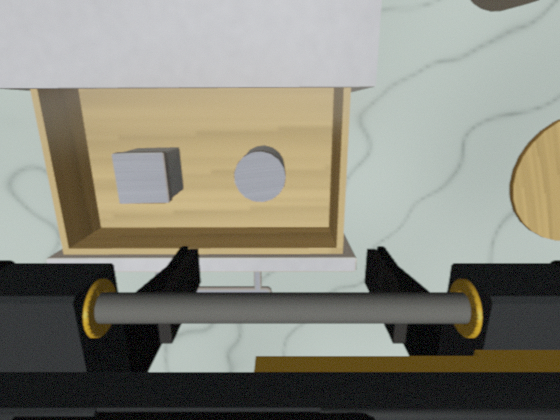

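The wrist view shows the tin's top disc at (260,177). My estimate projects to (261,177), so they agree. Descending to grip it.

```bash
python3 -m creep '[{"translation":[22,-20,35],"roll":0,"gripper":80},{"translation":[22,-20,70],"roll":0,"gripper":80},{"translation":[22,-20,80],"roll":0,"gripper":80},{"translation":[22,-20,80],"roll":0,"gripper":80}]'
python3 -c "
from h import *
print(totool([.586,.199,.072]))"
```

```text
time: 3.52
position: [0.5832, 0.1943, 0.158]
tool_rot: [0.999, -0.052, -0.005, 0.001]
ft_force: [0.2, 0.2, 0.9]
grip_width: 0.0802
grip_force: 0.0
[ 3.0688489  -5.22892116 85.91183119]
```

```bash
python3 -m creep '[{"translation":[3,-5,25],"roll":0,"gripper":80},{"translation":[3,-5,50],"roll":0,"gripper":80},{"translation":[3,-5,75],"roll":0,"gripper":80},{"translation":[3,-5,86],"roll":0,"gripper":80},{"translation":[3,-5,86],"roll":0,"gripper":80}]'
python3 -m creep '[{"translation":[0,0,0],"roll":0,"gripper":30},{"translation":[0,0,0],"roll":0,"gripper":30},{"translation":[0,0,0],"roll":0,"gripper":30},{"translation":[0,0,0],"roll":0,"gripper":30},{"translation":[0,0,0],"roll":0,"gripper":30}]' 20
```

```text
time: 3.93
position: [0.5885, 0.1994, 0.0745]
tool_rot: [0.999, -0.052, -0.002, 0.001]
ft_force: [0.0, -0.2, 0.1]
grip_width: 0.0804
grip_force: 0.0
time: 4.35
position: [0.5907, 0.2007, 0.0768]
tool_rot: [0.999, -0.052, 0.001, -0.0]
ft_force: [-0.9, -0.5, -0.2]
grip_width: 0.0546
grip_force: 0.0
```

```bash
python3 -m creep '[{"translation":[-4,0,4],"roll":0,"gripper":52},{"translation":[-4,0,4],"roll":0,"gripper":52},{"translation":[-4,0,4],"roll":0,"gripper":52}]'
python3 -c "
from h import *
print(totool([.586,.199,.072]))"
```

```text
time: 4.6
position: [0.5852, 0.201, 0.0712]
tool_rot: [0.999, -0.052, -0.001, 0.0]
ft_force: [0.4, 1.5, -1.1]
grip_width: 0.0517
grip_force: 0.0
[ 1.0047433   1.89805445 -0.77857412]
```

```bash
python3 -m creep '[{"translation":[1,2,0],"roll":0,"gripper":40},{"translation":[1,2,0],"roll":0,"gripper":40},{"translation":[1,2,0],"roll":0,"gripper":40},{"translation":[1,2,0],"roll":0,"gripper":40}]' 20
python3 -m creep '[{"translation":[0,0,-20],"roll":0,"gripper":40},{"translation":[0,0,-50],"roll":0,"gripper":40},{"translation":[0,0,-80],"roll":0,"gripper":40},{"translation":[0,0,-110],"roll":0,"gripper":40},{"translation":[0,0,-120],"roll":0,"gripper":40}]'
python3 -c "
from h import *
print(totool([.486,-.362,.2]))"
```

```text
time: 4.93
position: [0.587, 0.1987, 0.0715]
tool_rot: [0.999, -0.052, 0.0, 0.0]
ft_force: [-0.2, 0.0, -0.9]
grip_width: 0.0458
grip_force: 20.0
time: 5.35
position: [0.5892, 0.1993, 0.196]
tool_rot: [0.999, -0.052, 0.004, -0.001]
ft_force: [1.3, -0.6, 0.0]
grip_width: 0.046
grip_force: 20.0
[-44.47392478 568.91452697  -5.4375301 ]
```

```bash
python3 -m creep '[{"translation":[-5,38,0],"roll":0,"gripper":40},{"translation":[-10,76,0],"roll":0,"gripper":40},{"translation":[-16,114,0],"roll":0,"gripper":40},{"translation":[-21,152,0],"roll":0,"gripper":40},{"translation":[-27,190,0],"roll":0,"gripper":40}]'
python3 -m creep '[{"translation":[-5,38,0],"roll":0,"gripper":40},{"translation":[-10,76,0],"roll":0,"gripper":40},{"translation":[-16,114,0],"roll":0,"gripper":40},{"translation":[-21,152,0],"roll":0,"gripper":40},{"translation":[-27,190,0],"roll":0,"gripper":40}]'
python3 -m creep '[{"translation":[-5,38,0],"roll":0,"gripper":40},{"translation":[-10,76,0],"roll":0,"gripper":40},{"translation":[-16,114,0],"roll":0,"gripper":40},{"translation":[-21,152,0],"roll":0,"gripper":40},{"translation":[-27,189,0],"roll":0,"gripper":40}]'
python3 -m creep '[{"translation":[0,0,0],"roll":0,"gripper":40},{"translation":[0,0,0],"roll":0,"gripper":40},{"translation":[0,0,0],"roll":0,"gripper":40},{"translation":[0,0,0],"roll":0,"gripper":40}]'
python3 - <<'E'
from h import *
c=cam("wrist"); im=viewer.camera("wrist"); cv2.imwrite("pics/w2.png",im)
r=viewer.recognise("wrist","crock"); print(r[:2]); print(proj("wrist",[.486,-.362,.095],c))
print(totool([.486,-.362,.2]))
print(viewer.recognise("wrist","lid")[:2],proj("wrist",[.535,-.142,.02],c))
E
```

```text
time: 5.77
position: [0.5391, 0.0114, 0.1908]
tool_rot: [0.999, -0.052, -0.001, -0.0]
ft_force: [-0.7, -0.1, -0.8]
grip_width: 0.0461
grip_force: 20.0
time: 6.18
position: [0.4926, -0.175, 0.1907]
tool_rot: [0.999, -0.052, -0.001, -0.0]
ft_force: [1.0, 0.5, -1.2]
grip_width: 0.0459
grip_force: 20.0
time: 6.6
position: [0.4461, -0.3603, 0.1906]
tool_rot: [0.999, -0.052, -0.0, -0.001]
ft_force: [0.2, -0.3, -1.0]
grip_width: 0.046
grip_force: 20.0
time: 6.93
position: [0.447, -0.3569, 0.1908]
tool_rot: [0.999, -0.051, -0.001, -0.001]
ft_force: [-0.5, 0.0, -1.4]
grip_width: 0.0459
grip_force: 20.0
[{'bbox': [185.3, 57.6, 201.7, 189.3], 'p': 0.55}]
[283.73586871 164.28022628]
[38.82772793  1.08058795 -8.73880534]
[{'bbox': [0.0, 32.2, 118.0, 166.4], 'p': 0.89}] [ 34.32394664 121.73305714]
```

View pics/w2.png

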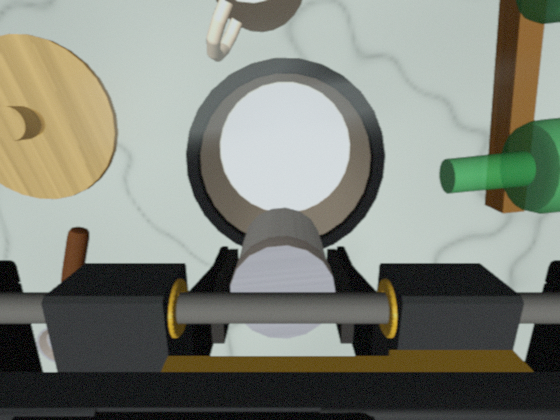

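The crock's seal spans columns 187–384 with its top at row 58. The held tin is at (283,290) and the mug handle at (218,30). Next, fit the rim circle.

```bash
python3 - <<'E'
from h import *
from scipy.optimize import least_squares
c=cam("wrist"); im=cv2.imread("pics/w2.png")
v=cv2.cvtColor(im,cv2.COLOR_BGR2HSV)[...,2]
P=[]
for a in np.deg2rad(np.arange(-205,25,5)):   # march inward to first dark pixel
    for rr in np.arange(112,80,-.5):
        u,w=285+rr*np.cos(a),155+rr*np.sin(a)
        if v[int(w),int(u)]<80: P.append(ray("wrist",u,w,.093,c)[:2]); break
P=np.array(P); f=lambda s:np.hypot(*(P-s[:2]).T)-s[2]
s=least_squares(f,[.486,-.36,.072],loss="soft_l1",f_scale=.001); print(s.x,np.abs(s.fun).mean(),len(P))
print(totool([s.x[0],s.x[1],.2]))
# lid knob top in wrist
print("knob",ray("wrist",17,123,.05,c)[:2], "lid right edge",ray("wrist",116,128,.02,c)[:2])
E
```

```text
[ 0.48500387 -0.36349998  0.06994396] 0.0004150803255455821 21
[37.83916169  2.50516063 -8.59914367]
knob [ 0.53513671 -0.14903303] lid right edge [ 0.52264607 -0.21386899]
```

```bash
python3 -m creep '[{"translation":[20,2,0],"roll":0,"gripper":40},{"translation":[39,3,15],"roll":0,"gripper":40},{"translation":[39,3,30],"roll":0,"gripper":40},{"translation":[39,3,30],"roll":0,"gripper":40}]'
python3 -m creep '[{"translation":[0,0,25],"roll":0,"gripper":40},{"translation":[0,0,50],"roll":0,"gripper":40},{"translation":[0,0,75],"roll":0,"gripper":40},{"translation":[0,0,92],"roll":0,"gripper":40},{"translation":[0,0,92],"roll":0,"gripper":40}]'
python3 -m creep '[{"translation":[0,0,0],"roll":0,"gripper":40},{"translation":[0,0,0],"roll":0,"gripper":40},{"translation":[0,0,0],"roll":0,"gripper":40}]'
```

```text
time: 7.42
position: [0.4856, -0.3634, 0.1591]
tool_rot: [0.999, -0.051, -0.002, -0.002]
ft_force: [-0.4, 0.9, -1.2]
grip_width: 0.0455
grip_force: 20.0
time: 7.83
position: [0.4837, -0.363, 0.0665]
tool_rot: [0.999, -0.052, -0.003, -0.003]
ft_force: [-1.3, 0.1, -0.8]
grip_width: 0.0457
grip_force: 20.0
time: 8.08
position: [0.4867, -0.3665, 0.0714]
tool_rot: [0.999, -0.052, 0.001, 0.001]
ft_force: [-0.1, 0.8, -1.8]
grip_width: 0.0459
grip_force: 20.0
```

```bash
python3 -m creep '[{"translation":[0,-2,4],"roll":0,"gripper":40},{"translation":[0,-2,8],"roll":0,"gripper":40},{"translation":[0,-2,8],"roll":0,"gripper":40},{"translation":[0,-2,8],"roll":0,"gripper":40}]'
python3 -m creep '[{"translation":[0,0,2],"roll":0,"gripper":40},{"translation":[0,0,2],"roll":0,"gripper":40},{"translation":[0,0,2],"roll":0,"gripper":40}]'
```

```text
time: 8.42
position: [0.4858, -0.3635, 0.0615]
tool_rot: [0.999, -0.052, -0.0, -0.0]
ft_force: [0.6, -0.1, -1.0]
grip_width: 0.0456
grip_force: 20.0
time: 8.67
position: [0.4859, -0.3637, 0.0594]
tool_rot: [0.999, -0.052, -0.0, -0.0]
ft_force: [-0.9, 0.1, -2.2]
grip_width: 0.0459
grip_force: 20.0
```

```bash
python3 -m creep '[{"translation":[0,0,1],"roll":0,"gripper":40},{"translation":[0,0,2],"roll":0,"gripper":40},{"translation":[0,0,2],"roll":0,"gripper":40},{"translation":[0,0,2],"roll":0,"gripper":40}]'
python3 -m creep '[{"translation":[0,0,0],"roll":0,"gripper":62},{"translation":[0,0,0],"roll":0,"gripper":62},{"translation":[0,0,0],"roll":0,"gripper":62},{"translation":[0,0,0],"roll":0,"gripper":62},{"translation":[0,0,0],"roll":0,"gripper":62}]'
```

```text
time: 9.0
position: [0.486, -0.3637, 0.0575]
tool_rot: [0.999, -0.052, -0.0, -0.0]
ft_force: [0.0, -0.4, -1.7]
grip_width: 0.0456
grip_force: 20.0
time: 9.42
position: [0.486, -0.3638, 0.0577]
tool_rot: [0.999, -0.052, 0.0, 0.0]
ft_force: [-0.7, 0.5, 0.8]
grip_width: 0.0614
grip_force: 0.0
```

```bash
python3 -m creep '[{"translation":[0,0,-25],"roll":0,"gripper":62},{"translation":[0,0,-60],"roll":0,"gripper":62},{"translation":[0,0,-95],"roll":0,"gripper":62},{"translation":[0,0,-130],"roll":0,"gripper":62},{"translation":[0,-20,-145],"roll":0,"gripper":60}]'
python3 -m creep '[{"translation":[0,-40,0],"roll":0,"gripper":60},{"translation":[0,-80,0],"roll":0,"gripper":60},{"translation":[0,-120,0],"roll":0,"gripper":60},{"translation":[-2,-160,0],"roll":0,"gripper":60},{"translation":[-4,-190,0],"roll":0,"gripper":60}]'
python3 -m creep '[{"translation":[0,-13,0],"roll":0,"gripper":60},{"translation":[0,-13,0],"roll":0,"gripper":60},{"translation":[0,-13,0],"roll":0,"gripper":60},{"translation":[0,-13,0],"roll":0,"gripper":60}]'
python3 - <<'E'
from h import *
c=cam("wrist"); im=viewer.camera("wrist"); cv2.imwrite("pics/w3.png",im)
print(viewer.recognise("wrist","lid")[:2]); print(proj("wrist",[.535,-.142,.02],c),proj("wrist",[.535,-.142,.05],c))
print(totool([.535,-.142,.045]))
viewer.camera("top");print(viewer.recognise("top","round_tin")[:2])
E
```

```text
time: 9.83
position: [0.4902, -0.349, 0.2078]
tool_rot: [0.999, -0.053, 0.004, 0.005]
ft_force: [0.2, -0.7, -0.0]
grip_width: 0.0612
grip_force: 0.0
time: 10.25
position: [0.5031, -0.1514, 0.2027]
tool_rot: [0.999, -0.052, -0.0, -0.001]
ft_force: [0.0, 0.1, -0.9]
grip_width: 0.0601
grip_force: 0.0
time: 10.58
position: [0.5058, -0.143, 0.2028]
tool_rot: [0.999, -0.052, 0.001, 0.001]
ft_force: [-0.3, -0.6, -0.8]
grip_width: 0.0602
grip_force: 0.0
[{'bbox': [200.9, 80.3, 147.6, 150.7], 'p': 0.8}]
[277.66284059 160.65534332] [277.26058051 165.83504188]
[ 29.1213621  -4.5142033 157.5925496]
[]
```

View pics/w3.png

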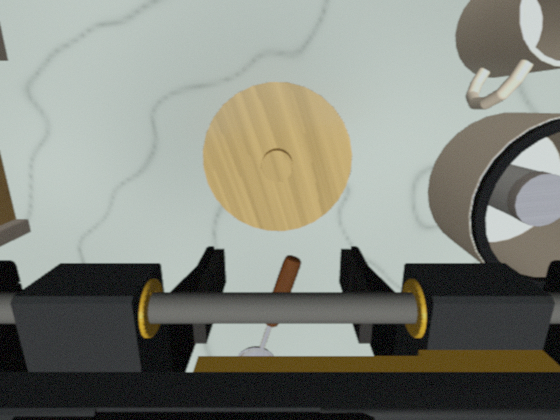

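The lid disc is centred at (277,157), with the knob at (277,164), about 2–3 mm further ahead than I had. The tin stands in the crock at (540,198). Descending on the knob.

```bash
python3 -m creep '[{"translation":[15,-4,20],"roll":0,"gripper":60},{"translation":[31,-4,55],"roll":0,"gripper":60},{"translation":[31,-4,90],"roll":0,"gripper":60},{"translation":[31,-4,115],"roll":0,"gripper":60},{"translation":[31,-4,130],"roll":0,"gripper":60}]'
python3 -m creep '[{"translation":[0,0,8],"roll":0,"gripper":60},{"translation":[0,0,16],"roll":0,"gripper":60},{"translation":[0,0,20],"roll":0,"gripper":60},{"translation":[0,0,20],"roll":0,"gripper":60},{"translation":[0,0,20],"roll":0,"gripper":60}]'
python3 -c "
from h import *
print(totool([.537,-.142,.045]))"
```

```text
time: 11.2
position: [0.5349, -0.141, 0.0694]
tool_rot: [0.999, -0.053, -0.002, -0.001]
ft_force: [-1.0, -0.9, -0.5]
grip_width: 0.0602
grip_force: 0.0
time: 11.62
position: [0.5369, -0.1412, 0.0533]
tool_rot: [0.999, -0.052, 0.001, 0.0]
ft_force: [0.9, -0.6, 1.0]
grip_width: 0.0601
grip_force: 0.0
[0.18140928 0.82740588 8.27215263]
```

```bash
python3 -m creep '[{"translation":[0,0,4],"roll":0,"gripper":60},{"translation":[0,0,7],"roll":0,"gripper":50},{"translation":[0,0,7],"roll":0,"gripper":40},{"translation":[0,0,7],"roll":0,"gripper":20},{"translation":[0,0,7],"roll":0,"gripper":20}]' 25
python3 -m creep '[{"translation":[0,0,0],"roll":0,"gripper":20},{"translation":[0,0,0],"roll":0,"gripper":20},{"translation":[0,0,0],"roll":0,"gripper":20},{"translation":[0,0,0],"roll":0,"gripper":20}]'
```

```text
time: 12.03
position: [0.5364, -0.1407, 0.0457]
tool_rot: [0.999, -0.052, 0.0, 0.0]
ft_force: [-0.4, -0.6, -0.1]
grip_width: 0.0409
grip_force: 0.0
time: 12.37
position: [0.5364, -0.1408, 0.0457]
tool_rot: [0.999, -0.052, 0.0, 0.0]
ft_force: [0.1, 0.1, 0.2]
grip_width: 0.0269
grip_force: 25.0
```

```bash
python3 -m creep '[{"translation":[0,0,-20],"roll":0,"gripper":20},{"translation":[0,0,-50],"roll":0,"gripper":20},{"translation":[0,0,-80],"roll":0,"gripper":20},{"translation":[0,0,-110],"roll":0,"gripper":20},{"translation":[0,0,-125],"roll":0,"gripper":20}]'
python3 -m creep '[{"translation":[-5,38,0],"roll":0,"gripper":20},{"translation":[-10,76,0],"roll":0,"gripper":20},{"translation":[-15,114,0],"roll":0,"gripper":20},{"translation":[-20,152,0],"roll":0,"gripper":20},{"translation":[-25,190,0],"roll":0,"gripper":20}]'
python3 -m creep '[{"translation":[-3,20,0],"roll":0,"gripper":20},{"translation":[-3,37,0],"roll":0,"gripper":20},{"translation":[-3,37,0],"roll":0,"gripper":20},{"translation":[-3,37,0],"roll":0,"gripper":20}]'
python3 - <<'E'
from h import *
c=cam("wrist"); im=viewer.camera("wrist"); cv2.imwrite("pics/w4.png",im)
print(totool([.4855,-.3635,.13]))
p=telemetry.get_obs()["position"]; Rm=R.from_quat(telemetry.get_obs()["tool_rot"])
for a in(-150,-90,-30,0,30,90):
    q=np.deg2rad(a); print(a,proj("wrist",p+Rm.apply([.072*np.cos(q),.072*np.sin(q),.0257]),c).round())
print(proj("wrist",[.4855,-.3635,.093],c))
E
```

```text
time: 12.78
position: [0.5374, -0.1412, 0.1735]
tool_rot: [0.999, -0.052, 0.002, 0.001]
ft_force: [0.4, -0.7, -2.0]
grip_width: 0.0268
grip_force: 25.0
time: 13.2
position: [0.4908, -0.3281, 0.1702]
tool_rot: [0.999, -0.052, -0.0, -0.0]
ft_force: [1.1, 0.7, -2.6]
grip_width: 0.0271
grip_force: 25.0
time: 13.53
position: [0.4846, -0.3634, 0.17]
tool_rot: [0.999, -0.053, -0.0, -0.001]
ft_force: [0.4, 0.6, -2.9]
grip_width: 0.0272
grip_force: 25.0
[ 0.98957783  1.3017751  39.92655456]
-150 [220. 353.]
-90 [148. 258.]
-30 [206. 142.]
0 [279. 121.]
30 [352. 141.]
90 [412. 257.]
[282.22771669 224.54926943]
```

View pics/w4.png

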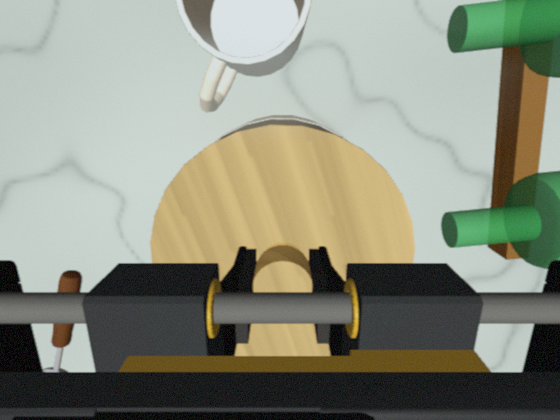

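The lid's front edge is at row 125 (predicted 121) and its sides are at columns 152 and 414, so it sits about 2 mm back in the hand. I'll correct by +3 mm in tool x and lower it.

```bash
python3 -m creep '[{"translation":[3,0,0],"roll":0,"gripper":20},{"translation":[3,0,10],"roll":0,"gripper":20},{"translation":[3,0,22],"roll":0,"gripper":20},{"translation":[3,0,28],"roll":0,"gripper":20},{"translation":[3,0,28],"roll":0,"gripper":20}]'
python3 -m creep '[{"translation":[0,0,3],"roll":0,"gripper":20},{"translation":[0,0,6],"roll":0,"gripper":20},{"translation":[0,0,9],"roll":0,"gripper":20},{"translation":[0,0,9],"roll":0,"gripper":20},{"translation":[0,0,9],"roll":0,"gripper":20}]'
```

```text
time: 14.0
position: [0.4869, -0.3619, 0.1399]
tool_rot: [0.999, -0.051, -0.002, -0.002]
ft_force: [-0.3, 0.6, -1.4]
grip_width: 0.027
grip_force: 25.0
time: 14.42
position: [0.4879, -0.364, 0.1335]
tool_rot: [0.999, -0.052, -0.0, -0.0]
ft_force: [0.1, 0.3, -1.0]
grip_width: 0.0271
grip_force: 25.0
```

```bash
python3 -m creep '[{"translation":[0,0,1],"roll":0,"gripper":20},{"translation":[0,0,2],"roll":0,"gripper":20},{"translation":[0,0,3],"roll":0,"gripper":20},{"translation":[0,0,3],"roll":0,"gripper":20},{"translation":[0,0,3],"roll":0,"gripper":20}]'
python3 -m creep '[{"translation":[0,0,1],"roll":0,"gripper":20},{"translation":[0,0,1.5],"roll":0,"gripper":20},{"translation":[0,0,1.5],"roll":0,"gripper":20}]'
```

```text
time: 14.83
position: [0.4879, -0.3639, 0.1305]
tool_rot: [0.999, -0.052, -0.0, -0.0]
ft_force: [-0.0, 0.3, -1.7]
grip_width: 0.0272
grip_force: 25.0
time: 15.08
position: [0.4879, -0.3638, 0.1289]
tool_rot: [0.999, -0.052, -0.0, -0.0]
ft_force: [0.1, -1.1, -2.0]
grip_width: 0.0271
grip_force: 25.0
```

```bash
python3 -m creep '[{"translation":[0,0,1],"roll":0,"gripper":20},{"translation":[0,0,1],"roll":0,"gripper":20},{"translation":[0,0,1],"roll":0,"gripper":20}]'
```

```text
time: 15.33
position: [0.488, -0.3639, 0.1285]
tool_rot: [0.999, -0.052, 0.0, 0.0]
ft_force: [-0.9, 0.8, 1.4]
grip_width: 0.0272
grip_force: 25.0
```

```bash
python3 -m creep '[{"translation":[0,0,0],"roll":0,"gripper":50},{"translation":[0,0,0],"roll":0,"gripper":50},{"translation":[0,0,0],"roll":0,"gripper":50},{"translation":[0,0,0],"roll":0,"gripper":50},{"translation":[0,0,0],"roll":0,"gripper":50}]'
python3 -m creep '[{"translation":[0,0,-10],"roll":0,"gripper":50},{"translation":[0,0,-25],"roll":0,"gripper":50},{"translation":[0,0,-38],"roll":0,"gripper":50},{"translation":[0,0,-38],"roll":0,"gripper":10},{"translation":[0,0,-38],"roll":0,"gripper":0}]'
python3 -m creep '[{"translation":[-2,1,0],"roll":0,"gripper":0},{"translation":[-2,1,0],"roll":0,"gripper":0},{"translation":[-2,1,0],"roll":0,"gripper":0},{"translation":[-2,1,0],"roll":0,"gripper":0},{"translation":[-2,1,0],"roll":0,"gripper":0}]'
python3 - <<'E'
from h import *
c=cam("wrist"); cv2.imwrite("pics/w5.png",viewer.camera("wrist"))
o=telemetry.get_obs()
for a in(-90,-30,0,30,90):
    q=np.deg2rad(a); print(a,proj("wrist",[.486+.072*np.cos(q),-.3635-.072*np.sin(q),.103],c).round())
print(o["grip_width"])
E
```

```text
time: 15.75
position: [0.488, -0.364, 0.1279]
tool_rot: [0.999, -0.052, 0.0, 0.0]
ft_force: [0.2, -1.0, 1.0]
grip_width: 0.0481
grip_force: 0.0
time: 16.17
position: [0.4885, -0.3644, 0.1672]
tool_rot: [0.999, -0.052, 0.001, 0.001]
ft_force: [-0.5, 0.3, 0.0]
grip_width: 0.0429
grip_force: 0.0
time: 16.58
position: [0.4857, -0.3646, 0.1655]
tool_rot: [0.999, -0.052, -0.0, -0.0]
ft_force: [0.6, -0.1, 0.3]
grip_width: 0.0112
grip_force: 0.0
-90 [171. 244.]
-30 [209. 142.]
0 [267. 119.]
30 [330. 129.]
90 [392. 222.]
0.007707597529548612
```

View pics/w5.png

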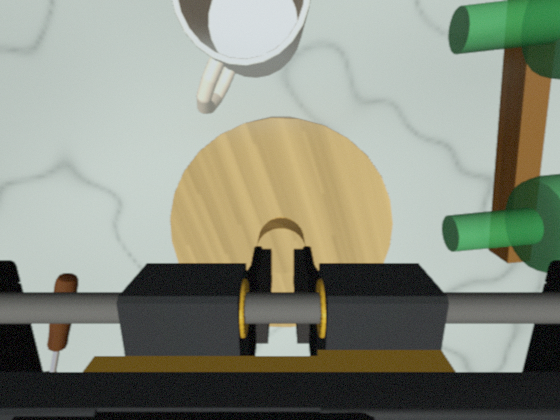

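The lid's outline, columns 171–392 with its top at row 117, matches the prediction for the crock's centre. It's seated centrally, so I'll press now with closed fingers.

```bash
python3 -m creep '[{"translation":[0,0,4],"roll":0,"gripper":0},{"translation":[0,0,8],"roll":0,"gripper":0},{"translation":[0,0,12],"roll":0,"gripper":0},{"translation":[0,0,12],"roll":0,"gripper":0},{"translation":[0,0,12],"roll":0,"gripper":0}]'
python3 -m creep '[{"translation":[0,0,1],"roll":0,"gripper":0},{"translation":[0,0,2],"roll":0,"gripper":0},{"translation":[0,0,3],"roll":0,"gripper":0},{"translation":[0,0,3],"roll":0,"gripper":0},{"translation":[0,0,3],"roll":0,"gripper":0}]'
```

```text
time: 17.05
position: [0.4856, -0.3644, 0.1535]
tool_rot: [0.999, -0.052, -0.0, -0.0]
ft_force: [-0.0, 0.1, -0.1]
grip_width: 0.0005
grip_force: 0.0
time: 17.47
position: [0.486, -0.3649, 0.1517]
tool_rot: [0.999, -0.052, 0.0, 0.0]
ft_force: [-0.9, 1.1, 5.2]
grip_width: 0.0005
grip_force: 2.2
```

```bash
python3 -m creep '[{"translation":[0,0,1],"roll":0,"gripper":0},{"translation":[0,0,2],"roll":0,"gripper":0},{"translation":[0,0,3],"roll":0,"gripper":0},{"translation":[0,0,4],"roll":0,"gripper":0},{"translation":[0,0,4],"roll":0,"gripper":0}]'
python3 -m creep '[{"translation":[0,0,1],"roll":0,"gripper":0},{"translation":[0,0,2],"roll":0,"gripper":0},{"translation":[0,0,3],"roll":0,"gripper":0},{"translation":[0,0,3],"roll":0,"gripper":0},{"translation":[0,0,3],"roll":0,"gripper":0}]'
```

```text
time: 17.88
position: [0.486, -0.3649, 0.1477]
tool_rot: [0.999, -0.052, 0.0, 0.0]
ft_force: [-1.4, 1.0, 4.3]
grip_width: 0.0005
grip_force: 2.4
time: 18.3
position: [0.486, -0.3649, 0.1454]
tool_rot: [0.999, -0.052, 0.0, 0.0]
ft_force: [-1.4, 1.7, 8.3]
grip_width: 0.0005
grip_force: 4.3
```

```bash
python3 -m creep '[{"translation":[0,0,1],"roll":0,"gripper":0},{"translation":[0,0,2],"roll":0,"gripper":0},{"translation":[0,0,3],"roll":0,"gripper":0},{"translation":[0,0,3],"roll":0,"gripper":0},{"translation":[0,0,3],"roll":0,"gripper":0}]'
```

```text
time: 18.72
position: [0.4861, -0.3648, 0.1453]
tool_rot: [0.999, -0.052, 0.001, 0.001]
ft_force: [-5.4, 5.2, 23.5]
grip_width: 0.0006
grip_force: 11.8
```

Fully home: it stopped 7 mm down at 23 N. Now retract and go to the front of the drawer.

```bash
python3 -m creep '[{"translation":[0,0,-15],"roll":0,"gripper":0},{"translation":[0,0,-35],"roll":0,"gripper":0},{"translation":[0,0,-60],"roll":0,"gripper":0},{"translation":[-5,-25,-70],"roll":0,"gripper":0},{"translation":[-10,-60,-70],"roll":0,"gripper":0}]'
python3 -m creep '[{"translation":[-8,-38,0],"roll":0,"gripper":0},{"translation":[-16,-76,0],"roll":0,"gripper":0},{"translation":[-24,-114,0],"roll":0,"gripper":0},{"translation":[-32,-152,0],"roll":0,"gripper":0},{"translation":[-40,-190,0],"roll":0,"gripper":0}]'
python3 -m creep '[{"translation":[-8,-38,0],"roll":0,"gripper":0},{"translation":[-16,-76,0],"roll":0,"gripper":0},{"translation":[-24,-114,0],"roll":0,"gripper":0},{"translation":[-32,-152,0],"roll":0,"gripper":0},{"translation":[-40,-190,0],"roll":0,"gripper":0}]'
python3 -m creep '[{"translation":[-8,-38,0],"roll":0,"gripper":0},{"translation":[-16,-76,0],"roll":0,"gripper":0},{"translation":[-24,-114,0],"roll":0,"gripper":0},{"translation":[-32,-152,0],"roll":0,"gripper":0},{"translation":[-41,-185,0],"roll":0,"gripper":0}]'
python3 -m creep '[{"translation":[0,0,0],"roll":0,"gripper":0},{"translation":[0,0,0],"roll":0,"gripper":0},{"translation":[0,0,0],"roll":0,"gripper":0}]'
python3 - <<'E'
from h import *
c=cam("wrist"); cv2.imwrite("pics/w6.png",viewer.camera("wrist"))
print(totool([.42,.27,.072]),telemetry.get_obs()["q"])
print(proj("wrist",[.467,.265,.067],c))
E
```

```text
time: 19.13
position: [0.4842, -0.3078, 0.214]
tool_rot: [0.999, -0.054, 0.004, 0.003]
ft_force: [0.4, 0.6, -0.6]
grip_width: 0.0002
grip_force: 0.0
time: 19.55
position: [0.4615, -0.1092, 0.2109]
tool_rot: [0.999, -0.052, 0.0, -0.0]
ft_force: [1.5, 0.4, -0.0]
grip_width: 0.0005
grip_force: 0.0
time: 19.97
position: [0.4415, 0.084, 0.211]
tool_rot: [0.999, -0.052, 0.0, -0.0]
ft_force: [0.4, -0.6, -0.6]
grip_width: 0.0003
grip_force: 0.0
time: 20.38
position: [0.4201, 0.273, 0.211]
tool_rot: [0.999, -0.052, 0.001, -0.0]
ft_force: [-0.2, -0.4, 0.3]
grip_width: 0.0001
grip_force: 0.0
time: 20.63
position: [0.42, 0.2702, 0.2108]
tool_rot: [0.999, -0.051, -0.0, 0.0]
ft_force: [0.5, -0.2, -0.7]
grip_width: 0.0005
grip_force: 0.0
[ -0.24847626  -0.44751305 138.82958815] [ 3.46484990e-01  4.03756608e-01  1.77592273e+00 -5.32804697e-04
  9.62615276e-01  2.02199805e+00]
[282.26095086 145.61219847]
```

View pics/w6.png

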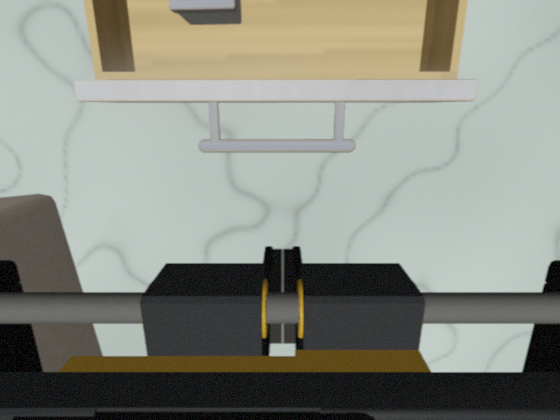

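The handle's centre is at (277,146), as predicted. There's a grey box at left, about (30,250). I'll check its clearance before lowering.

```bash
python3 - <<'E'
from h import *
w,t=cam("wrist"),cam("top")
for z in(0,.05,.1,.15,.2): print(z,ray("wrist",52,197,z,w)[:2].round(3),ray("wrist",100,372,z,w)[:2].round(3),ray("top",34,282,z,t)[:2].round(3))
E
```

```text
0 [0.432 0.518] [0.2   0.526] [0.434 0.517]
0.05 [0.441 0.482] [0.243 0.489] [0.435 0.494]
0.1 [0.45  0.445] [0.285 0.452] [0.435 0.471]
0.15 [0.46  0.409] [0.327 0.414] [0.436 0.448]
0.2 [0.469 0.373] [0.369 0.377] [0.437 0.425]
```

```bash
python3 -m creep '[{"translation":[0,0,35],"roll":0,"gripper":0},{"translation":[0,0,70],"roll":0,"gripper":0},{"translation":[0,0,105],"roll":0,"gripper":0},{"translation":[0,0,130],"roll":0,"gripper":0},{"translation":[0,0,138],"roll":0,"gripper":0}]'
python3 -m creep '[{"translation":[4,4,0],"roll":0,"gripper":0},{"translation":[10,4,0],"roll":0,"gripper":0},{"translation":[18,4,0],"roll":0,"gripper":0},{"translation":[24,4,0],"roll":0,"gripper":0},{"translation":[30,4,0],"roll":0,"gripper":0}]'
python3 -m creep '[{"translation":[5,0,0],"roll":0,"gripper":0},{"translation":[10,0,0],"roll":0,"gripper":0},{"translation":[16,0,0],"roll":0,"gripper":0},{"translation":[23,0,0],"roll":0,"gripper":0},{"translation":[30,0,0],"roll":0,"gripper":0}]'
```

```text
time: 21.1
position: [0.4187, 0.2679, 0.0699]
tool_rot: [0.999, -0.053, -0.003, 0.001]
ft_force: [-0.1, 0.2, -1.0]
grip_width: 0.0004
grip_force: 0.0
time: 21.52
position: [0.4521, 0.2636, 0.0747]
tool_rot: [0.999, -0.052, 0.002, -0.001]
ft_force: [-3.3, 1.5, 1.4]
grip_width: 0.0005
grip_force: 3.0
time: 21.93
position: [0.4799, 0.2603, 0.0731]
tool_rot: [0.999, -0.052, -0.0, 0.0]
ft_force: [-0.9, -0.1, 0.8]
grip_width: 0.0007
grip_force: 0.7
```

```bash
python3 -m creep '[{"translation":[8,0,0],"roll":0,"gripper":0},{"translation":[16,0,0],"roll":0,"gripper":0},{"translation":[24,0,0],"roll":0,"gripper":0},{"translation":[32,0,0],"roll":0,"gripper":0},{"translation":[40,0,0],"roll":0,"gripper":0}]'
python3 -m creep '[{"translation":[8,0,0],"roll":0,"gripper":0},{"translation":[16,0,0],"roll":0,"gripper":0},{"translation":[24,0,0],"roll":0,"gripper":0},{"translation":[32,0,0],"roll":0,"gripper":0},{"translation":[40,0,0],"roll":0,"gripper":0}]'
python3 -m creep '[{"translation":[6,0,0],"roll":0,"gripper":0},{"translation":[12,0,0],"roll":0,"gripper":0},{"translation":[18,0,0],"roll":0,"gripper":0},{"translation":[22,0,0],"roll":0,"gripper":0},{"translation":[24,0,0],"roll":0,"gripper":0}]'
```

```text
time: 22.35
position: [0.5203, 0.2561, 0.073]
tool_rot: [0.999, -0.052, 0.0, -0.0]
ft_force: [-1.9, 0.9, 1.0]
grip_width: 0.0006
grip_force: 0.7
time: 22.77
position: [0.5599, 0.252, 0.073]
tool_rot: [0.999, -0.052, -0.0, -0.0]
ft_force: [-1.1, 1.0, -0.1]
grip_width: 0.0003
grip_force: 0.7
time: 23.18
position: [0.5839, 0.2493, 0.073]
tool_rot: [0.999, -0.052, 0.0, 0.0]
ft_force: [-2.4, 0.6, -0.2]
grip_width: 0.0005
grip_force: 0.6
```

```bash
python3 -m creep '[{"translation":[2,0,0],"roll":0,"gripper":0},{"translation":[5,0,0],"roll":0,"gripper":0},{"translation":[8,0,0],"roll":0,"gripper":0},{"translation":[11,0,0],"roll":0,"gripper":0},{"translation":[12,0,0],"roll":0,"gripper":0}]'
python3 -m creep '[{"translation":[1,0,0],"roll":0,"gripper":0},{"translation":[2,0,0],"roll":0,"gripper":0},{"translation":[3,0,0],"roll":0,"gripper":0},{"translation":[4,0,0],"roll":0,"gripper":0},{"translation":[4,0,0],"roll":0,"gripper":0}]'
```

```text
time: 23.6
position: [0.5956, 0.2482, 0.0731]
tool_rot: [0.999, -0.052, 0.0, 0.0]
ft_force: [-1.0, -0.2, -0.6]
grip_width: 0.0
grip_force: 0.5
time: 24.02
position: [0.5992, 0.2478, 0.073]
tool_rot: [0.999, -0.052, 0.0, 0.0]
ft_force: [-0.2, -0.5, 0.4]
grip_width: 0.0005
grip_force: 0.2
```

```bash
python3 -m creep '[{"translation":[1,0,0],"roll":0,"gripper":0},{"translation":[2,0,0],"roll":0,"gripper":0},{"translation":[3,0,0],"roll":0,"gripper":0},{"translation":[4,0,0],"roll":0,"gripper":0},{"translation":[4,0,0],"roll":0,"gripper":0}]'
python3 -m creep '[{"translation":[1,0,0],"roll":0,"gripper":0},{"translation":[2,0,0],"roll":0,"gripper":0},{"translation":[3,0,0],"roll":0,"gripper":0},{"translation":[3,0,0],"roll":0,"gripper":0},{"translation":[3,0,0],"roll":0,"gripper":0}]'
```

```text
time: 24.43
position: [0.6018, 0.2475, 0.073]
tool_rot: [0.999, -0.052, -0.001, 0.0]
ft_force: [-4.0, 0.3, 1.6]
grip_width: 0.0
grip_force: 2.0
time: 24.85
position: [0.602, 0.2475, 0.0729]
tool_rot: [0.999, -0.052, -0.004, 0.0]
ft_force: [-8.8, 1.8, 5.6]
grip_width: 0.0003
grip_force: 4.6
```

The push has hit a firm stop, so the drawer is shut. Back off, rise and check.

```bash
python3 -m creep '[{"translation":[-8,0,0],"roll":0,"gripper":0},{"translation":[-25,0,0],"roll":0,"gripper":0},{"translation":[-50,0,0],"roll":0,"gripper":0},{"translation":[-80,0,-20],"roll":0,"gripper":0},{"translation":[-110,0,-50],"roll":0,"gripper":0}]'
python3 -m creep '[{"translation":[-20,0,-40],"roll":0,"gripper":0},{"translation":[-40,0,-80],"roll":0,"gripper":0},{"translation":[-40,0,-100],"roll":0,"gripper":0},{"translation":[-40,0,-100],"roll":0,"gripper":0},{"translation":[-40,0,-100],"roll":0,"gripper":0}]'
python3 - <<'E'
from h import *
a=viewer.camera("scene"); cv2.imwrite("pics/s9.png",a)
I=cv2.imread("pics/scene1.png");t=viewer.camera("top");cv2.imwrite("pics/t9.png",t)
for n in "mug jug spoon lid crock".split(): print(n,[x["bbox"] for x in viewer.recognise("top",n)[:1]])
E
```

```text
time: 25.27
position: [0.4956, 0.2578, 0.1206]
tool_rot: [0.999, -0.052, -0.001, 0.001]
ft_force: [-0.3, 1.2, -0.2]
grip_width: 0.0007
grip_force: 0.0
time: 25.68
position: [0.4593, 0.2633, 0.2248]
tool_rot: [0.999, -0.052, 0.004, -0.001]
ft_force: [-1.5, -0.4, 0.1]
grip_width: 0.0004
grip_force: 0.0
mug [[401.5, 170.6, 46.8, 48.6]]
jug [[269.6, 95.0, 36.7, 63.1]]
spoon [[292.0, 282.3, 41.0, 75.9]]
lid [[404.9, 220.0, 64.0, 68.6]]
crock [[394.9, 225.2, 29.7, 61.6]]
```

View pics/s9.png

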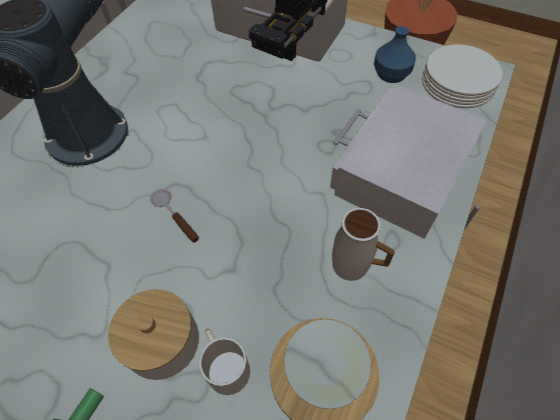

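View pics/t9.png

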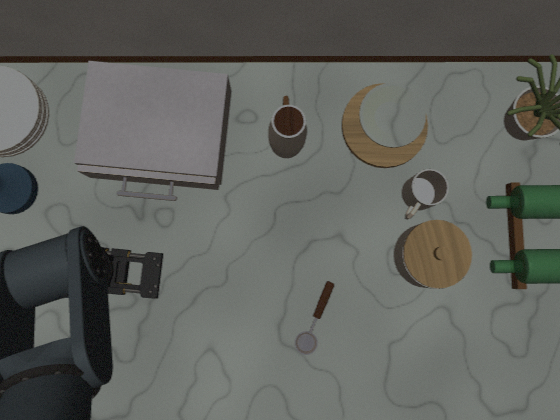

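The drawer is shut (handle at (147,190) in the top view) and the lid lies flat on the crock at (437,254). The mug, jug and spoon are where they started, and the arm is clear.

```bash
python3 -c "
from rig import hand_in
print(hand_in())"
```

```text
the job is handed in; nothing more can be done
None
```

I handed the job in at about 26 s: the round tin stands in the crock, the lid is pressed 7 mm down to a firm stop, the drawer is shut on the square tin, and the mug, jug and spoon are where they started.

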